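# Find and mark the balance point of a rooftop aerial's boom

## Task

This aerial will be clamped to its mast at its balance point, so find and mark that point. Pushing gently and never lifting it off the bar in the vice, slide the aerial lengthways over the bar's edge towards the vice's screw until, left to itself, it only just tips nose down onto the low timber, with hardly any weight on its nose. Then gently press the large orange spring clip fully home on the boom, right above the edge it tipped on, and leave the aerial tipped there with the clip on, the other things on the desk undisturbed.

Things in the scene. Friction and masses are not known exactly. Their poses are not given: they have to be found in the camera images.
- vice: Small grey drill-press vice fixed to the desk, jaws 75 mm wide, 40 mm high. Origin on the desk under the middle of a flat steel bar that stands on edge in its jaws: 12 mm thick (along x), 70 mm long (along y), its flat top 52 mm above the desk. x runs along the vice's screw (screw and cross handle on the +x side), z up.
- bar_edge (a point): The edge to tip on: middle of the top edge of the steel bar on its +x (screw) side, 52 mm above the desk; axes as the vice's.
- tailrest: Timber block fixed on the desk on the vice's -x side, 150 (x, along the vice) x 115 x 52 mm: it packs the tail up level with the bar. Origin: centre of its underside.
- noserest: Low timber block fixed on the desk on the vice's +x side, 120 (x, along the vice) x 90 x 30 mm: it catches the nose when the aerial tips (about 0.09 rad, nose down). Origin: centre of its underside.
- boom: The aerial, 0.2 to 0.35 kg: a smooth aluminium square tube (boom) 20 x 20 x 420 mm; origin at the middle of its underside, x along it to the nose, z out of its top. It lies level on bar and tail block, nearly along the vice's x, free to slide and turn. Its balance point is unknown (the feed box's weight varies): somewhere from x = -62 to -20 mm, on bare tube.
- boom_tail (a point): Middle of the lower edge of the boom's tail end face (boom x = -210 mm); the plain 20 x 20 mm face can be pushed. While a tool pushes there, friction on the face can hold the tail down long after the balance point has passed the edge: nudge a few mm, draw back and see whether it tips.
- boom_nose (a point): Middle of the lower edge of the boom's nose end face (boom x = +210 mm). On top of the tube, 8 mm cross rods 136 to 165 mm long, centres 8 mm above it on black holders 18 mm long, at boom x = -197, -95, 55 and 185 mm.
- feed (a point): Centre of the underside of the black feed box on top of the boom (boom x = -146 mm); box 52 (x) x 46 x 26 mm, through it a loop of 6 mm rod 172 mm wide across the boom. More than 15 N from the gripper or 25 N from the clip would bend the aerial; sliding it takes 1 to 3 N.
- clip: Large orange spring clip, 48 mm high, standing mouth down. Origin: centre of its underside, z up, x along its channel. Crown plate 24 (x) x 36 x 5 mm, underside at z = 17 mm; gripping fin 24 (x) x 10 mm, z = 22 to 48 mm. Two sprung jaws, 17 mm apart, flared to 26 mm below, spread on the 20 mm tube: 4 to 8 N pushes it on, friction holds it. Home, its origin is 3 mm above the tube's underside.
- cup: Grey ceramic cup, 80 mm wide, 85 mm high; a bystander. Origin: centre of its underside.
- capacitor: Yellow plastic fan capacitor, 38 mm wide, standing upright 60 mm high; a bystander. Origin: centre of its underside.
- nutdriver: Steel nut driver with a black handle, 200 mm long, lying on the desk; a bystander. Origin: under its middle, x towards the socket.
- mastclamp: Steel mast clamp: a 45 x 60 mm plate with a U-bolt standing on it, 53 mm high; a bystander. Origin: centre of its underside.
- smallclip: Small orange plastic clip 30 x 12 x 15 mm, far smaller than the spring clip and without a fin; a bystander. Origin: centre of its underside.
- screwdriver: Screwdriver with a black handle, 190 mm long, lying on the desk; a bystander.
Not all that is in view belongs to the job. What is shaped like the tailrest but red is not meant. Several things look just like the clip: the one meant starts farthest from the robot's base.

How it is judged:
On the way, in this order (a step that is already met when the one before it is completed fails the run):
1. the aerial has tipped nose down over the edge by itself, touched by neither the gripper nor the clip, and lies still (angle between boom's own z axis and vertical between 0.05 and 0.13 rad and height (world z) of boom_tail above 0.058 m and contact force between each of the arm, the fingers, clip and boom below 0.02 N and angular speed of boom below 0.1 rad/s), for 0.3 s.
2. the clip is on the boom, fully home (z of clip in the frame of boom between -0.001 and 0.006 m and y of clip in the frame of boom between -0.004 and 0.004 m and angle between the x axis of clip and the x axis of boom, either way round below 0.15 rad), for 0.1 s.
At the end, for the whole second after the job is handed in: The aerial lies still, tipped nose down 0.05 to 0.13 rad over the bar's edge, its nose bearing on the low timber with under 0.16 N. The clip is fully home on the boom (origin -1 to 6 mm above its underside, centred within 4 mm, in line within 0.15 rad), within 9 mm of the edge (all of step 2 and angle between boom's own z axis and vertical between 0.05 and 0.13 rad and height (world z) of boom_tail above 0.058 m and contact force between boom and noserest below 0.16 N and x of clip in the frame of bar_edge between -0.009 and 0.009 m and linear speed of each of boom, clip below 0.02 m/s and angular speed of boom below 0.1 rad/s); the robot touches nothing.
It fails at once if the boom is lifted off the bar (both its ends more than 25 mm above the height of the bar's top) (height (world z) of each of boom_tail, boom_nose above 0.077 m).
It fails at once if the gripper pushes or squeezes the antenna with more than 15 N (contact force between the fingers and boom above 15 N).
It fails at once if the clip is forced against the antenna with more than 25 N (contact force between clip and boom above 25 N).
It fails at once if a bystander (cup, capacitor, nut driver, mast clamp, small clip or screwdriver) is shifted by more than 20 mm (distance of any of cup, capacitor, nutdriver, mastclamp, smallclip, screwdriver from where it was at the start of the episode above 0.02 m).
It also fails if it takes over 72 s, if anything falls off the work surface, if the arm or the gripper's body presses on something with over 40 N, if the wrist force passes 120 N, or if a joint passes its speed limit or range.

## Robot

A 6-joint arm with a two-finger parallel gripper is mounted at the origin on the work surface. World frame = base frame: x ahead of the robot, y to its left, z up, the work surface at z = 0. Lengths are in m, angles in rad, forces in N, time in s.
With the tool pointing down it reaches from about 0.35 to 0.975 m from the base axis. Payload 7.1 kg.
Tool frame: the origin (TCP) lies at the very end of the fingers, on their centre line; the grasp point (between the pads) lies 19 mm behind it (robot.hold_point_z is the distance from the TCP to the grasp point, in m); z points along the fingers, x is the direction in which the jaws open and shut, and the axes are right-handed (so a half turn about z gives the same grasp; the last joint's range is limited). The gripper opens to 88 mm and grips with 3 to 60 N. Pads are 20 mm wide; open, the fingers measure 115 mm over their backs; the gripper's body (75 mm by 178 mm) begins 61 mm behind the grasp point.
Start: joints at [-1.334, 0.423, 1.63, -0, 1.089, -0.019], TCP at [0.158, -0.605, 0.223] pointing down, gripper open.
Joint ranges: [-3, 3], [-0.9, 2.11], [0.09, 2.58], [-1.31, 4.45], [0.11, 2.69], [-2.54, 2.54]. Speed limits (rad/s): [2.39, 2.39, 3.01, 3.14, 3.14, 3.14].

## Interface

Orientations are given as a 3x3 rotation matrix whose columns are the frame's x, y, z axes.
In Python, from rig import robot gives the robot as it stands.
- The arm moves only by the shell command python3 -m creep 'ROWS' [FORCE]. ROWS is JSON, a list of rows, each a list of 3 entries, a list of its own where there are three numbers: the shift along the tool's x, y, z in cm, then the turn, a rotation vector about the tool's x, y, z in rad, then the closure in counts, from 0 (fully open) to 255 (shut). In form: [[[tx, ty, tz], [ax, ay, az], fingers], ...]. A call has 1 to 20 rows; each row is the pose to reach, as a shift and turn from the pose commanded when the call began, along the tool's axes at that moment; what a row does not reach only later rows make up. A row lasts 1/8 s, in which the tool goes at most 62.5 mm and 10.7 degrees, less where a joint would pass 70% of its speed; a pose out of reach is approached as far as the arm can. A call with a gripper value outside its range is refused whole. The fingers move at their own pace and stop on an object; FORCE is the grip in N (left out, the last holds). Time passes only in rows, so rows that repeat a pose let the fingers close. It gives the time, the measured TCP pose, the force and the opening at its end, in the units of the state.
- robot.state(): the state, without advancing time (a new reading comes with each control period).
- robot.read_camera(name): name is "side" or "top" or "wrist"; returns (picture, depth): 400x640x3 uint8, red, green, blue; 400x640 float32, m along the optical axis (not along the pixel's ray), 0 where there is no reading.
- robot.calibration(name): a dict with "camera_matrix" (3x3 intrinsics, pixels), "distortion" ([k1, k2, p1, p2, k3] as OpenCV has them; the pictures are not rectified), "rvec" (rotation vector, rad) and "tvec" (3), from world to camera coordinates, as OpenCV has them. Camera axes: x right, y down, z forward; pixel columns grow to the right and rows downward; lengths in m; the calibration is good to about 2 mm. A picture is of the moment at which its call begins: read the wrist's pose just before it. calibration takes no time and is no camera call; for the wrist camera it gives the pose at the moment of the call.
- robot.job_done(): hands the job in, once; it reports no verdict.
The state is a dict: "clock": time; "q": joint angles; "qd": joint speeds; "joint_torque": joint torques, N m; "position": TCP position; "eef_rot": TCP orientation; "force": force on the tool from outside, world axes, zero at the start; "torque": the same for the moment, N m; "grip_width": finger opening in m.
Only numpy, scipy, OpenCV 4.12 (cv2) and the standard library are available. Lean on these libraries where they do the work, as an engineer would, in place of code of your own. Each camera call takes 0.05 s, during which the arm holds its last target. There are 200 camera calls.

## Working session

There is one attempt and no reset: what is moved stays moved. The work goes in short steps, Python scripts to look and compute and a shell command to move; the robot and the scene stay as the last step left them, time stands still between calls to the robot, and variables do not carry over. Pictures are saved under pics/ and viewed, about 8 in all and at most 12, crops included, and the job is handed in when it is done.

```bash
ls; mkdir -p pics
cat > h.py <<'E'
import numpy as np, cv2
from rig import robot
def cam(n):
    c=robot.calibration(n); K=np.array(c["camera_matrix"]);D=np.array(c["distortion"])
    R=cv2.Rodrigues(np.array(c["rvec"],float))[0];t=np.array(c["tvec"],float).ravel()
    return K,D,R,t
def grab(n):
    c=cam(n); im,d=robot.read_camera(n); return im,d,c
def cloud(d,c):
    K,D,R,t=c; v,u=np.mgrid[0:d.shape[0],0:d.shape[1]]
    p=cv2.undistortPoints(np.stack([u.ravel(),v.ravel()],1).astype(np.float64)[:,None],K,D)[:,0]
    z=d.ravel(); P=np.c_[p*z[:,None],z]
    W=(P-t)@R; W[z==0]=np.nan
    return W.reshape(d.shape+(3,))
def proj(X,c):
    K,D,R,t=c
    return cv2.projectPoints(np.array(X,float).reshape(-1,1,3),cv2.Rodrigues(R)[0],t,K,D)[0][:,0]
def save(im,n): cv2.imwrite("pics/"+n,cv2.cvtColor(im,cv2.COLOR_RGB2BGR))
E
python3 - <<'E'
from h import *
for n in ("top","side"):
    im,d,c=grab(n); save(im,n+"0.png"); np.savez("pics/"+n+"0.npz",im=im,W=cloud(d,c),d=d)
    print(n, -c[2].T@c[3], c[2][2])
print(robot.state())
E
```

```text
pics
top [0.38255865 0.01850399 1.22711739] [ 0.13572384  0.02127358 -0.99051829]
side [0.29046835 0.97270039 0.66617601] [ 0.21492342 -0.83490261 -0.50670066]
{'clock': 0.1, 'q': array([-1.33399522e+00,  4.23733163e-01,  1.63060137e+00, -2.83000021e-05,
        1.08861934e+00, -1.89728124e-02]), 'qd': array([-0.00129501, -0.00064973, -0.00255636,  0.00108597,  0.00049167,
        0.00061271]), 'joint_torque': array([-1.01441536e-03, -5.45616782e+01, -2.74325430e+01,  6.45248755e-02,
        1.88506191e-02, -1.10329486e-05]), 'position': array([ 0.1580373 , -0.60416996,  0.22200375]), 'eef_rot': array([[ 2.53006708e-01, -9.67464463e-01, -3.43707708e-04],
       [-9.67463566e-01, -2.53006941e-01,  1.31734939e-03],
       [-1.36144915e-03, -7.73546272e-07, -9.99999073e-01]]), 'force': array([0.18751546, 0.7910672 , 0.25369382]), 'torque': array([-0.01597472, -0.03144815, -0.02052598]), 'grip_width': 0.08756412911969509}
```

View pics/top0.png

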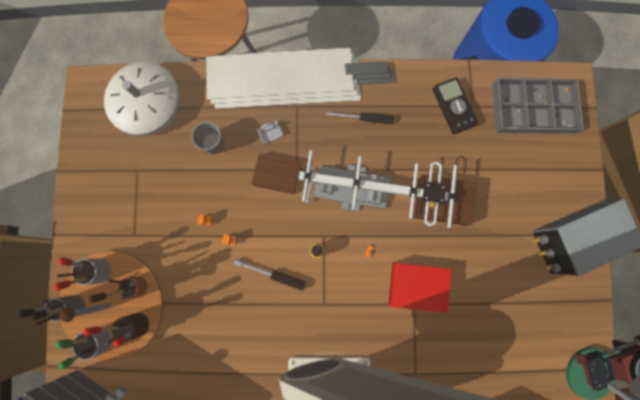

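View pics/side0.png

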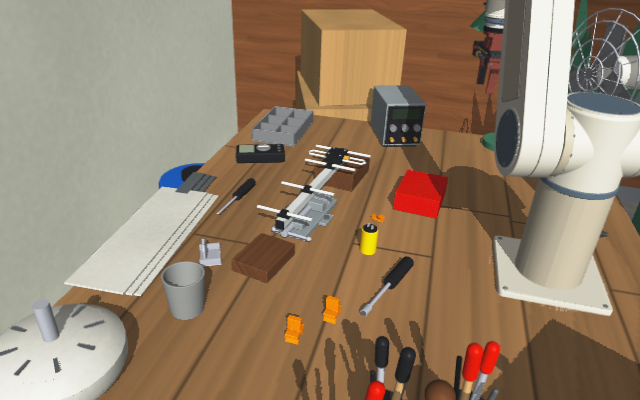

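The top view shows the boom from its nose at (305,177) to its tail at (460,195), with the feed box at (433,190). The tail block is under it on the right and the nose block is at (277,172). There are two clip look-alikes at (204,219) and (229,239), and a small clip at (370,250). Next I measure these.

Run:
```python
from h import *
import numpy as np
a=np.load("pics/top0.npz"); s=np.load("pics/side0.npz")
for nm,q in(("top",a),("side",s)):
    im,W=q["im"],q["W"]; hsv=cv2.cvtColor(im,cv2.COLOR_RGB2HSV)
    m=((hsv[...,0]>5)&(hsv[...,0]<16)&(hsv[...,1]>205)&(hsv[...,2]>150)&(W[...,2]>0.004)&(W[...,2]<.07)).astype(np.uint8)
    n,l,st,ce=cv2.connectedComponentsWithStats(m)
    for i in range(1,n):
        if st[i,4]>12:
            P=W[l==i]; hi=P[P[:,2]>np.nanmax(P[:,2])-.012]
            print(nm,ce[i].round(),st[i,4],"med",np.median(P,0).round(4),"top",hi.mean(0).round(4),P[:,2].max().round(3), "r",np.hypot(*np.median(P,0)[:2]).round(3))
W=a["W"]
# boom tube top points: z near .072 
x,y,z=W[...,0],W[...,1],W[...,2]
for (u,v) in [(335,181),(320,179),(380,186),(400,188),(305,177),(277,172),(260,170),(350,170),(470,205),(433,190),(317,251),(270,273)]:
    print((u,v),W[v,u].round(4))
im=a["im"]
c=im[140:240,240:490]; save(cv2.resize(c,None,fx=3.2,fy=3.2,interpolation=cv2.INTER_CUBIC),"crop1.png")
c=im[195:265,185:265]; 
c2=s["im"][285:350,270:350]
save(np.hstack([cv2.resize(c,(400,350)),cv2.resize(c2,(400,350))]),"crop2.png")
```

```text
top [201. 219.] 13 med [0.4761 0.3429 0.0485] top [0.4762 0.3428 0.0481] 0.054 r 0.587
side [380. 219.] 17 med [ 0.3831 -0.1009  0.0075] top [ 0.384  -0.101   0.0093] 0.017 r 0.396
side [338. 310.] 24 med [0.4098 0.2648 0.0206] top [0.4098 0.2735 0.033 ] 0.038 r 0.488
side [298. 318.] 13 med [0.4671 0.3417 0.0489] top [0.468  0.3411 0.0483] 0.051 r 0.579
side [300. 329.] 43 med [0.4638 0.3359 0.0211] top [0.4637 0.3436 0.038 ] 0.044 r 0.573
(335, 181) [ 0.5742 -0.0168  0.0686]
(320, 179) [0.5794 0.0227 0.0703]
(380, 186) [ 0.5602 -0.135   0.0702]
(400, 188) [ 0.5547 -0.1874  0.0708]
(305, 177) [0.5824 0.0617 0.0846]
(277, 172) [0.6064 0.1407 0.0287]
(260, 170) [0.6113 0.187  0.0335]
(350, 170) [ 0.6146 -0.0605  0.0105]
(470, 205) [ 0.5108 -0.377   0.0541]
(433, 190) [ 0.5452 -0.2677  0.0977]
(317, 251) [0.3911 0.031  0.064 ]
(270, 273) [0.3323 0.1582 0.0174]
```

View pics/crop2.png

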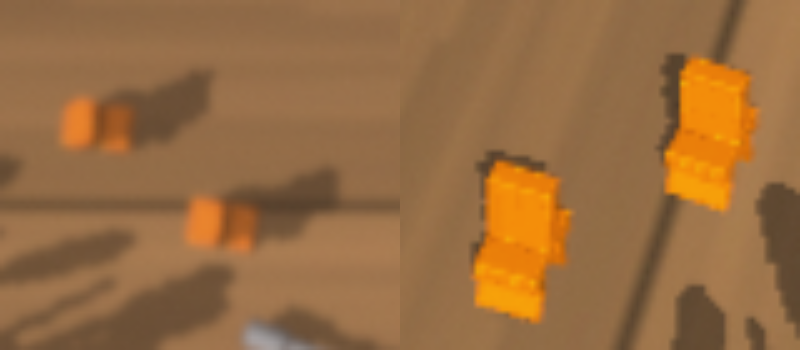

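View pics/crop1.png

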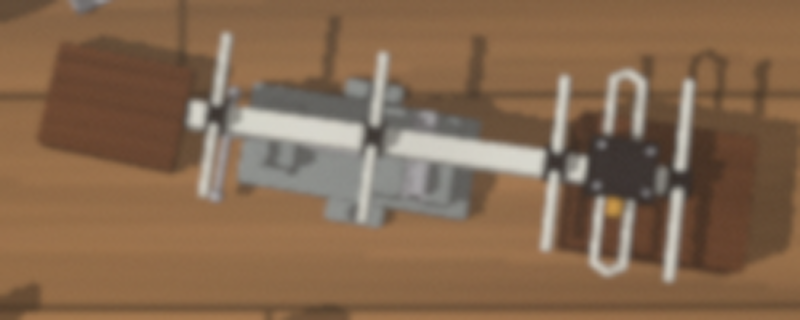

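The clips at top-view pixels (204,219) and (229,239) both have fins. The first is farther from the base (0.58 m against 0.49 m), so it is the one meant. Next I measure the boom, bar and blocks.

```bash
cat >> h.py <<'E'
def ray(uv,z,c):
    K,D,R,t=c
    p=cv2.undistortPoints(np.array(uv,float).reshape(-1,1,2),K,D)[:,0]
    d=np.c_[p,np.ones(len(p))]@R; o=-R.T@t
    return o+d*((z-o[2])/d[:,2])[:,None]
E
python3 - <<'E'
from h import *
a=np.load("pics/top0.npz"); im,W=a["im"],a["W"]; c=cam("top")
x,y,z=W[...,0],W[...,1],W[...,2]
reg=np.zeros(z.shape,bool)
def rect(m,n):
    m=cv2.morphologyEx(m.astype(np.uint8),cv2.MORPH_OPEN,np.ones((3,3)))
    k,l,st,ce=cv2.connectedComponentsWithStats(m); i=1+np.argmax(st[1:,4])
    P=W[l==i]; r=cv2.minAreaRect((P[:,:2]*1000).astype(np.float32)); print(n,st[i,4],r,"z",np.median(P[:,2]))
hsv=cv2.cvtColor(im,cv2.COLOR_RGB2HSV)
box=lambda a,b,e,f:(np.arange(640)[None]>=a)&(np.arange(640)[None]<b)&(np.arange(400)[:,None]>=e)&(np.arange(400)[:,None]<f)
rect((z>.018)&(z<.045)&box(250,302,150,195),"nose")
rect((z>.042)&(z<.062)&box(400,490,160,230),"tail")
h=ray([[307.2,175.9],[356.6,182.2],[413.4,190.9],[452.2,195.6]],.084,c); print(h.round(4), np.diff(h[:,:2],axis=0))
d=h[0]-h[3]; print("len",np.hypot(*d[:2]),"yaw",np.arctan2(d[1],d[0]))
m=(z>.046)&(z<.06)&box(310,400,155,215); v,u=np.nonzero(m)
print(np.c_[u,v,(W[m]*1000).round()].astype(int)[:60].tolist())
print(cam("wrist")[2], -cam("wrist")[2].T@cam("wrist")[3])
E
```

```text
nose 1434 ((605.0997924804688, 143.31390380859375), (120.69798278808594, 90.40245819091797), 77.76248931884766) z 0.03022293002204529
tail 883 ((519.638916015625, -360.3304748535156), (58.893436431884766, 116.63819885253906), 82.13977813720703) z 0.051989466752982695
[[ 0.5854  0.056   0.084 ]
 [ 0.5683 -0.0725  0.084 ]
 [ 0.545  -0.2198  0.084 ]
 [ 0.5323 -0.321   0.084 ]] [[-0.01710171 -0.12846054]
 [-0.02330684 -0.14729525]
 [-0.01264776 -0.10125347]]
len 0.3807242411017906 yaw 1.4309850178047157
[[362, 175, 594, -90, 46], [372, 175, 593, -116, 54], [373, 175, 593, -120, 49], [374, 175, 593, -122, 50], [375, 175, 592, -124, 55], [372, 176, 590, -117, 51], [373, 176, 591, -120, 47], [374, 176, 590, -122, 51], [375, 176, 591, -125, 49], [371, 177, 588, -114, 48], [372, 177, 588, -117, 49], [373, 177, 587, -119, 52], [374, 177, 588, -122, 50], [375, 177, 587, -124, 54], [371, 178, 585, -114, 52], [372, 178, 584, -116, 54], [373, 178, 584, -119, 54], [374, 178, 585, -122, 52], [375, 178, 585, -124, 52], [371, 179, 583, -114, 49], [372, 179, 582, -116, 53], [373, 179, 582, -119, 55], [
[... 442 characters left out ...]
 57], [322, 183, 572, 17, 50], [323, 183, 572, 15, 52], [324, 183, 571, 12, 58], [329, 184, 570, -1, 48], [330, 184, 568, -4, 58], [331, 184, 568, -6, 57], [332, 184, 568, -9, 59], [336, 185, 566, -20, 53], [337, 185, 566, -22, 56], [339, 185, 565, -28, 57], [343, 186, 563, -39, 53], [344, 186, 563, -41, 56], [345, 186, 562, -44, 59], [350, 187, 560, -57, 54], [351, 187, 560, -60, 58], [352, 187, 560, -62, 55], [360, 188, 557, -83, 60], [361, 188, 557, -86, 59], [362, 188, 557, -89, 59], [365, 189, 554, -97, 57], [366, 189, 554, -99, 58]]
[[ 0.25257725 -0.96757602 -0.00117218]
 [-0.93001012 -0.24310493  0.27564683]
 [-0.26699423 -0.06853198 -0.96125826]] [ 0.22998387 -0.58538977  0.38462035]
```

```bash
cat >> h.py <<'E'
from scipy.spatial.transform import Rotation as Ro
def delta(pos,ydir=None,pitch=None,R1=None):
    s=robot.state(); R0=s["eef_rot"]; p0=s["position"]
    if R1 is None:
        z=np.array([0,0,-1.]) if pitch is None else pitch
        y=np.array(ydir,float); y-=z*(y@z); y/=np.linalg.norm(y); R1=np.c_[np.cross(y,z),y,z]
    print("shift cm",(R0.T@(np.array(pos)-p0)*100).round(2),"rot",Ro.from_matrix(R0.T@R1).as_rotvec().round(3),"q",s["q"].round(2),"F",s["force"].round(2),"t",s["clock"])
E
python3 - <<'E'
from h import *
a=np.load("pics/top0.npz");W=a["W"]; print("psu zmax",np.nanmax(W[200:275,530:640,2]))
delta((.527,-.359,.2),(-.139,-.990,0)); delta((.527,-.359,.059),(-.139,-.990,0))
E
```

```text
psu zmax 0.15974310762772514
shift cm [-14.38 -41.9    2.22] rot [-1.000e-03  1.000e-03 -1.176e+00] q [-1.33  0.42  1.63 -0.    1.09 -0.02] F [0.19 0.79 0.25] t 0.1
shift cm [-14.36 -41.9   16.32] rot [-1.000e-03  1.000e-03 -1.176e+00] q [-1.33  0.42  1.63 -0.    1.09 -0.02] F [0.19 0.79 0.25] t 0.1
```

```bash
python3 -m creep '[[[-1.5,-6,0],[0,0,-0.18],255],[[-3.5,-12,0],[0,0,-0.36],255],[[-6,-18,0],[0,0,-0.54],255],[[-8,-24,0],[0,0,-0.72],255],[[-10,-30,0],[0,0,-0.9],255],[[-12.5,-36,0],[0,0,-1.08],255],[[-14.4,-41.9,0],[0,0,-1.176],255],[[-14.4,-41.9,2],[0,0,-1.176],255],[[-14.4,-41.9,2],[0,0,-1.176],255],[[-14.4,-41.9,2],[0,0,-1.176],255]]' 3
python3 - <<'E'
from h import *
im,d,c=grab("wrist"); save(im,"w1.png"); np.savez("pics/w1.npz",im=im,W=cloud(d,c),d=d)
import pickle; pickle.dump(c,open("pics/w1c.pkl","wb"))
delta((.527,-.359,.059),(-.139,-.990,0))
E
```

```text
clock: 1.35
position: [0.5258, -0.3601, 0.2023]
eef_rot: [[0.99, -0.14, -0.001], [-0.14, -0.99, 0.001], [-0.001, -0.0, -1.0]]
force: [0.2, 0.4, 0.7]
grip_width: 0.0004
shift cm [ 0.09 -0.15 14.38] rot [ 0.     0.    -0.002] q [-0.62  0.46  1.62 -0.    1.06 -0.48] F [ 0.57 -0.14  0.91] t 1.4
```

View pics/w1.png

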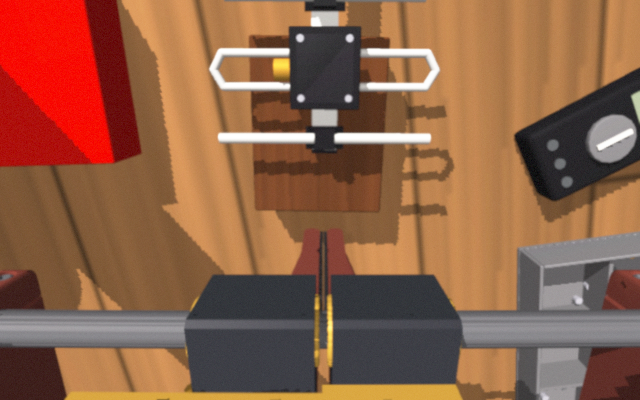

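The wrist view shows the boom centred on the fingers at u≈324, with its last holder ending at (324,152). The tail block's end is at v≈210.

Run:
```python
from h import *
import pickle; c=pickle.load(open("pics/w1c.pkl","rb")); q=np.load("pics/w1.npz"); W=q["W"]; im=q["im"]
print(ray([[324,152]],.08,c), ray([[324,139]],.084,c), ray([[255,210],[380,211]],.052,c),ray([[309,70],[350,70]],.098,c).mean(0))
for v in range(136,172,3): print(v,W[v,324].round(4),im[v,324])
```

```text
[[ 0.52921463 -0.33265117  0.08      ]] [[ 0.5307354  -0.32187732  0.084     ]] [[ 0.45827589 -0.38150217  0.052     ]
 [ 0.57189213 -0.39855127  0.052     ]] [ 0.54161501 -0.27255299  0.098     ]
136 [ 0.5311 -0.3194  0.0854] [37 40 41]
139 [ 0.5308 -0.3217  0.0854] [37 36 44]
142 [ 0.5304 -0.324   0.0853] [43 39 43]
145 [ 0.5301 -0.3263  0.0852] [42 41 45]
148 [ 0.5298 -0.3284  0.0871] [47 44 48]
151 [ 0.5292 -0.3331  0.0724] [30 28 35]
154 [ 0.5284 -0.3388  0.0534] [78 48 33]
157 [ 0.5279 -0.3418  0.0513] [81 48 32]
160 [ 0.5276 -0.3441  0.0529] [82 50 32]
163 [ 0.5272 -0.3467  0.0532] [80 47 28]
166 [ 0.5269 -0.3495  0.0527] [80 49 32]
169 [ 0.5265 -0.3521  0.0531] [81 50 29]
```

```bash
python3 -m creep '[[[0.1,-0.1,6],[0,0,0],255],[[0.1,-0.1,11],[0,0,0],255],[[0.1,-0.1,13.5],[0,0,0],255],[[0.1,-0.1,14.2],[0,0,0],255],[[0.1,-0.1,14.2],[0,0,0],255],[[0.1,-0.5,14.2],[0,0,0],255],[[0.1,-1,14.2],[0,0,0],255],[[0.1,-1.3,14.2],[0,0,0],255],[[0.1,-1.6,14.2],[0,0,0],255],[[0.1,-1.9,14.2],[0,0,0],255],[[0.1,-2.2,14.2],[0,0,0],255],[[0.1,-2.5,14.2],[0,0,0],255]]' 3
cat > chk.py <<'E'
from h import *
import sys
tag=sys.argv[1]
im,d,c=grab("side"); W=cloud(d,c); im2,d2,c2=grab("top"); W2=cloud(d2,c2)
np.savez("pics/"+tag+".npz",side=im,W=W,top=im2,W2=W2)
# boom pose from bright tube/rods: fit top-cam tube points
o=np.array([.566,-.112]);e=np.array([.145,.989]);n=np.array([-e[1],e[0]])
for nm,V,I in(("top",W2,im2),("side",W,im)):
    q=(V[...,:2]-o); s=q@e; l=q@n
    m=(abs(l)<.006)&(s>-.08)&(s<.25)&(V[...,2]>.035)&(V[...,2]<.079)&(I.min(2)>120)
    if m.sum()>15:
        S,Z,L=s[m],V[m][:,2],l[m]; ok=abs(Z-np.median(Z))<.03
        f=np.polyfit(S[ok],Z[ok],1); g=np.polyfit(S[ok],L[ok],1)
        print(nm,m.sum(),"slope",f.round(4),"lat",g.round(4),"smax",S.max().round(3))
s=robot.state(); print("t",s["clock"],"pos",s["position"].round(4),"F",s["force"].round(2))
E
python3 chk.py c0
```

```text
clock: 2.9
position: [0.5317, -0.3347, 0.0608]
eef_rot: [[0.99, -0.139, 0.0], [-0.139, -0.99, -0.0], [0.0, 0.0, -1.0]]
force: [-0.9, -4.0, 2.7]
grip_width: 0.0006
top 381 slope [0.0005 0.072 ] lat [0.0027 0.0002] smax 0.204
side 192 slope [-0.0054  0.0732] lat [0.0027 0.0003] smax 0.208
t 3.0 pos [ 0.5316 -0.3343  0.0606] F [ 1.21 -1.53  1.42]
```

```bash
python3 -m creep '[[[0,-0.4,0],[0,0,0],255],[[0,-0.8,0],[0,0,0],255],[[0,-1.2,0],[0,0,0],255],[[0,-1.6,0],[0,0,0],255],[[0,-2.0,0],[0,0,0],255],[[0,-2.4,0],[0,0,0],255],[[0,-2.4,0],[0,0,0],255],[[0,-1.8,0],[0,0,0],255],[[0,-1.8,0],[0,0,0],255],[[0,-1.8,0],[0,0,0],255],[[0,-1.8,0],[0,0,0],255]]'; python3 chk.py c1
```

```text
clock: 4.38
position: [0.5339, -0.3168, 0.0606]
eef_rot: [[0.99, -0.139, -0.0], [-0.139, -0.99, 0.0], [-0.0, -0.0, -1.0]]
force: [-0.1, 1.3, 0.8]
grip_width: 0.0003
top 371 slope [0.0007 0.0719] lat [0.0042 0.0006] smax 0.228
side 185 slope [0.0005 0.073 ] lat [0.0016 0.0008] smax 0.228
t 4.475 pos [ 0.534  -0.3168  0.0606] F [-1.03 -0.36  0.04]
```

```bash
python3 -m creep '[[[0,-0.5,0],[0,0,0],255],[[0,-0.8,0],[0,0,0],255],[[0,-1.0,0],[0,0,0],255],[[0,-1.0,0],[0,0,0],255],[[0,-0.4,0],[0,0,0],255],[[0,-0.4,0],[0,0,0],255],[[0,-0.4,0],[0,0,0],255],[[0,-0.4,0],[0,0,0],255]]'; python3 chk.py c2
```

```text
clock: 5.48
position: [0.5345, -0.3129, 0.0606]
eef_rot: [[0.99, -0.139, -0.0], [-0.139, -0.99, 0.0], [-0.0, -0.0, -1.0]]
force: [1.3, -0.5, 0.2]
grip_width: 0.0003
top 369 slope [-0.0003  0.0717] lat [0.0034 0.0004] smax 0.232
side 187 slope [0.0002 0.073 ] lat [0.004  0.0004] smax 0.233
t 5.575 pos [ 0.5346 -0.3129  0.0607] F [-0.6  -0.67 -0.19]
```

Run:
```python
from h import *
q=np.load("pics/c2.npz"); 
print(np.abs(np.load("pics/c1.npz")["side"].astype(int)-q["side"]).sum())
```

```text
1159058
```

Level still. I keep nudging, 4 mm at a time.

```bash
python3 -m creep '[[[0,-0.5,0],[0,0,0],255],[[0,-0.8,0],[0,0,0],255],[[0,-1.0,0],[0,0,0],255],[[0,-1.0,0],[0,0,0],255],[[0,-0.4,0],[0,0,0],255],[[0,-0.4,0],[0,0,0],255],[[0,-0.4,0],[0,0,0],255],[[0,-0.4,0],[0,0,0],255]]'; python3 chk.py c3
```

```text
clock: 6.58
position: [0.5351, -0.3089, 0.0607]
eef_rot: [[0.99, -0.139, -0.0], [-0.139, -0.99, 0.0], [-0.0, -0.0, -1.0]]
force: [-0.4, 0.0, -0.2]
grip_width: 0.0006
top 363 slope [-0.002  0.072] lat [0.0044 0.0004] smax 0.235
side 188 slope [-0.0008  0.073 ] lat [0.0028 0.0006] smax 0.235
t 6.675 pos [ 0.5351 -0.3089  0.0606] F [ 0.69 -0.33  0.28]
```

```bash
python3 -m creep '[[[0,-0.5,0],[0,0,0],255],[[0,-0.8,0],[0,0,0],255],[[0,-1.0,0],[0,0,0],255],[[0,-1.0,0],[0,0,0],255],[[0,-0.4,0],[0,0,0],255],[[0,-0.4,0],[0,0,0],255],[[0,-0.4,0],[0,0,0],255],[[0,-0.4,0],[0,0,0],255]]'; python3 chk.py c4
```

```text
clock: 7.68
position: [0.5356, -0.305, 0.0606]
eef_rot: [[0.99, -0.139, -0.0], [-0.139, -0.99, 0.0], [-0.0, -0.0, -1.0]]
force: [-0.3, 0.3, -0.2]
grip_width: 0.0006
top 374 slope [0.0007 0.072 ] lat [0.0039 0.0006] smax 0.24
side 193 slope [0.0009 0.0729] lat [0.0034 0.0004] smax 0.24
t 7.775 pos [ 0.5357 -0.3049  0.0607] F [ 0.67 -0.28 -0.18]
```

```bash
python3 -m creep '[[[0,-0.5,0],[0,0,0],255],[[0,-0.8,0],[0,0,0],255],[[0,-1.0,0],[0,0,0],255],[[0,-1.0,0],[0,0,0],255],[[0,-0.4,0],[0,0,0],255],[[0,-0.4,0],[0,0,0],255],[[0,-0.4,0],[0,0,0],255],[[0,-0.4,0],[0,0,0],255]]'; python3 chk.py c5
```

```text
clock: 8.78
position: [0.5362, -0.301, 0.0606]
eef_rot: [[0.99, -0.139, -0.0], [-0.139, -0.99, 0.0], [-0.0, -0.0, -1.0]]
force: [0.3, -0.5, -0.6]
grip_width: 0.0006
top 382 slope [-0.0012  0.072 ] lat [0.0024 0.0006] smax 0.243
side 195 slope [0.0004 0.073 ] lat [0.0041 0.0005] smax 0.244
t 8.875 pos [ 0.5362 -0.301   0.0607] F [-0.26 -0.28 -0.02]
```

```bash
python3 -m creep '[[[0,-0.5,0],[0,0,0],255],[[0,-0.8,0],[0,0,0],255],[[0,-1.0,0],[0,0,0],255],[[0,-1.0,0],[0,0,0],255],[[0,-0.4,0],[0,0,0],255],[[0,-0.4,0],[0,0,0],255],[[0,-0.4,0],[0,0,0],255],[[0,-0.4,0],[0,0,0],255]]'; python3 chk.py c6
```

```text
clock: 9.88
position: [0.5368, -0.297, 0.0606]
eef_rot: [[0.99, -0.139, -0.0], [-0.139, -0.99, 0.0], [-0.0, -0.0, -1.0]]
force: [-0.0, 0.3, 0.1]
grip_width: 0.0006
top 392 slope [0.0006 0.072 ] lat [0.0033 0.0005] smax 0.248
side 200 slope [-0.0006  0.073 ] lat [0.0038 0.0004] smax 0.247
t 9.975 pos [ 0.5368 -0.297   0.0607] F [ 0.29  0.9  -0.8 ]
```

```bash
python3 -m creep '[[[0,-0.5,0],[0,0,0],255],[[0,-0.8,0],[0,0,0],255],[[0,-1.0,0],[0,0,0],255],[[0,-1.0,0],[0,0,0],255],[[0,-0.4,0],[0,0,0],255],[[0,-0.4,0],[0,0,0],255],[[0,-0.4,0],[0,0,0],255],[[0,-0.4,0],[0,0,0],255]]'; python3 chk.py c7
```

```text
clock: 10.98
position: [0.5373, -0.293, 0.0606]
eef_rot: [[0.99, -0.139, -0.0], [-0.139, -0.99, 0.0], [-0.0, -0.0, -1.0]]
force: [-0.1, -0.3, 0.0]
grip_width: 0.0006
top 389 slope [0.0013 0.0718] lat [0.0038 0.0005] smax 0.249
side 201 slope [-0.0012  0.0732] lat [0.0043 0.0004] smax 0.249
t 11.075 pos [ 0.5373 -0.293   0.0607] F [-0.16 -0.52  0.11]
```

```bash
sed -i 's/s<.25)/s<.29)/' chk.py; python3 -m creep '[[[0,-0.5,0],[0,0,0],255],[[0,-0.8,0],[0,0,0],255],[[0,-1.0,0],[0,0,0],255],[[0,-1.0,0],[0,0,0],255],[[0,-0.4,0],[0,0,0],255],[[0,-0.4,0],[0,0,0],255],[[0,-0.4,0],[0,0,0],255],[[0,-0.4,0],[0,0,0],255]]'; python3 chk.py c8
```

```text
clock: 12.08
position: [0.5378, -0.2891, 0.0606]
eef_rot: [[0.99, -0.139, -0.0], [-0.139, -0.99, 0.0], [-0.0, -0.0, -1.0]]
force: [0.6, -0.1, 0.7]
grip_width: 0.0004
top 369 slope [-0.0818  0.0721] lat [0.0036 0.0003] smax 0.256
side 247 slope [-0.0784  0.0731] lat [0.0028 0.0003] smax 0.255
t 12.175 pos [ 0.5379 -0.2891  0.0607] F [-0.34  0.53  0.02]
```

```bash
python3 -m creep '[[[0,1,0],[0,0,0],255],[[0,3,0],[0,0,0],255],[[0,5,0],[0,0,0],255],[[0,5,-5],[0,0,0],255],[[0,5,-11],[0,0,0],255],[[0,2,-14],[0,0,0],255],[[0,-4,-14],[0,0,0],255],[[0,-10,-14],[0,0,0],255],[[0,-10,-14],[0,0,0],0],[[0,-10,-14],[0,0,0],0]]'; python3 chk.py c9
python3 - <<'E'
from h import *
import pickle
im,d,c=grab("wrist"); save(im,"w2.png"); np.savez("pics/w2.npz",im=im,W=cloud(d,c),d=d); pickle.dump(c,open("pics/w2c.pkl","wb"))
E
```

```text
clock: 13.42
position: [0.552, -0.1912, 0.2009]
eef_rot: [[0.99, -0.138, 0.0], [-0.138, -0.99, -0.001], [0.0, 0.0, -1.0]]
force: [0.6, 0.1, -0.1]
grip_width: 0.0168
top 388 slope [-0.0837  0.0721] lat [0.0036 0.0005] smax 0.256
side 249 slope [-0.0781  0.0729] lat [0.0017 0.0005] smax 0.256
t 13.525 pos [ 0.5517 -0.1918  0.2007] F [-0.75 -0.43 -0.26]
```

View pics/w2.png

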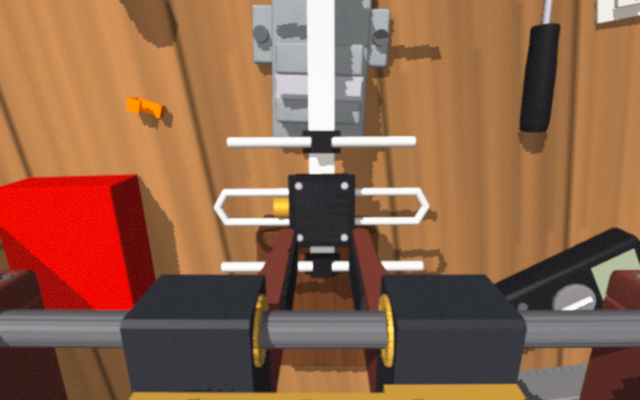

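The tilt is 0.08 rad, nose down and steady, with the gripper away. The pale strip at v≈73–97, u≈277–365, should be the bar, which I check with depth and brightness.

Run:
```python
from h import *
import pickle; c=pickle.load(open("pics/w2c.pkl","rb")); q=np.load("pics/w2.npz"); W=q["W"]; im=q["im"]
for v in range(64,112,2): print(v,[ (W[v,u-3:u+4,2].mean().round(4), im[v,u-3:u+4].mean().astype(int)) for u in (288,298,346,356)], W[v,292,:2].round(4))
save(cv2.resize(im[30:150,240:400],None,fx=5,fy=5,interpolation=cv2.INTER_CUBIC),"w2c.png")
```

```text
64 [(np.float64(0.0404), np.int64(173)), (np.float64(0.041), np.int64(174)), (np.float64(0.0404), np.int64(113)), (np.float64(0.0401), np.int64(175))] [ 0.5382 -0.0924]
66 [(np.float64(0.0408), np.int64(174)), (np.float64(0.0408), np.int64(173)), (np.float64(0.0405), np.int64(113)), (np.float64(0.0408), np.int64(177))] [ 0.5379 -0.094 ]
68 [(np.float64(0.0411), np.int64(173)), (np.float64(0.0408), np.int64(171)), (np.float64(0.0408), np.int64(113)), (np.float64(0.041), np.int64(176))] [ 0.5377 -0.0956]
70 [(np.float64(0.0415), np.int64(166)), (np.float64(0.041), np.int64(167)), (np.float64(0.0406), np.int64(113)), (np.float64(0.0405), np.int64(174))] [ 0.5374 -0.0971]
72 [(np.float64(0.0403), np.int64(124)), (np.float64(0.0401), np.int64(130)), (np.float64(0.0403), np.int64(111)), (np.float64(0.0405), np.int64(166))] [ 0.5371 -0.0987]
74 [(np.float64(0.0388), np.int64(152)), (np.float64(0.039), np.int64(140)), (np.float64(0.0398), np.int64(97)), (np.float64(0.0403), np.int64(129))] [ 0.5366 -0.1002]
76 [(np.float64(0.0398), np.int64(211)), (np.float64(0.0405), np.int64(208)), (np.flo
[... 2265 characters left out ...]
] [ 0.5332 -0.1233]
104 [(np.float64(0.0406), np.int64(111)), (np.float64(0.0408), np.int64(111)), (np.float64(0.0411), np.int64(114)), (np.float64(0.04), np.int64(109))] [ 0.5328 -0.125 ]
106 [(np.float64(0.0408), np.int64(123)), (np.float64(0.0411), np.int64(111)), (np.float64(0.0408), np.int64(111)), (np.float64(0.0406), np.int64(111))] [ 0.5326 -0.1266]
108 [(np.float64(0.0408), np.int64(157)), (np.float64(0.041), np.int64(127)), (np.float64(0.0403), np.int64(113)), (np.float64(0.0402), np.int64(110))] [ 0.5323 -0.1283]
110 [(np.float64(0.0411), np.int64(169)), (np.float64(0.0411), np.int64(169)), (np.float64(0.0407), np.int64(112)), (np.float64(0.0407), np.int64(114))] [ 0.5319 -0.13  ]
```

View pics/w2c.png

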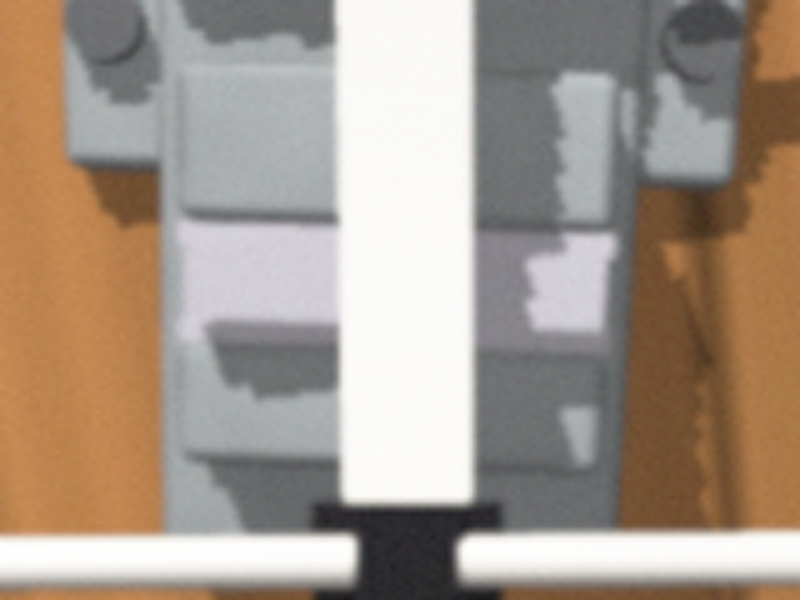

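Run:
```python
from h import *
import pickle; c=pickle.load(open("pics/w2c.pkl","rb")); q=np.load("pics/w2.npz"); W=q["W"]; im=q["im"]
A,B=ray([[293,79],[351,81.2]],.052,c); print("edge pts",A,B,"dir",(B-A)/np.linalg.norm(B-A))
# boom centreline on top
for v in range(40,130,15):
    r=im[v].min(1).astype(int); u=np.nonzero(r[285:360]>225)[0]+285
    if len(u): 
        m=(u.min()+u.max())/2; print(v,u.min(),u.max(),W[v,int(m)].round(4), W[v,int(m)-4:int(m)+5].mean(0).round(4))
# clip from top & side clouds
for nm in("top","side"):
    d=np.load(f"pics/{nm}0.npz"); I,V=d["im"],d["W"]; h=cv2.cvtColor(I,cv2.COLOR_RGB2HSV)
    m=(h[...,0]>4)&(h[...,0]<17)&(h[...,1]>170)&(V[...,2]>.012)&(V[...,2]<.056)&(np.hypot(V[...,0]-.47,V[...,1]-.34)<.05)
    P=V[m]; print(nm,len(P)); 
    for lo,hi in((.012,.03),(.042,.056)):
        Q=P[(P[:,2]>lo)&(P[:,2]<hi)]
        if len(Q)>5: print(lo,len(Q),Q.mean(0).round(4),Q.min(0).round(3),Q.max(0).round(3),cv2.minAreaRect((Q[:,:2]*1000).astype(np.float32)))
delta((.463,.30,.22),(0,-1,0))
```

```text
edge pts [ 0.53789856 -0.10495106  0.052     ] [ 0.58517643 -0.11342712  0.052     ] dir [ 0.98430635 -0.17646815  0.        ]
40 308 333 [ 0.5641 -0.0807  0.0701] [ 0.5641 -0.0807  0.0702]
55 308 333 [ 0.5626 -0.0913  0.0705] [ 0.5626 -0.0913  0.0712]
70 308 333 [ 0.561  -0.1021  0.0715] [nan nan nan]
85 308 333 [ 0.5595 -0.1131  0.0719] [ 0.5595 -0.1131  0.0731]
100 309 333 [ 0.5586 -0.1243  0.075 ] [ 0.5586 -0.1244  0.0741]
115 309 333 [ 0.557  -0.1356  0.0758] [ 0.557  -0.1356  0.0753]
top 118
0.012 67 [0.4748 0.3374 0.0218] [0.464 0.324 0.015] [0.487 0.361 0.028] ((475.1841735839844, 342.5090026855469), (22.66089630126953, 37.34174728393555), 0.28974542021751404)
0.042 40 [0.4751 0.3418 0.0478] [0.465 0.337 0.042] [0.487 0.348 0.054] ((475.7433166503906, 342.7751159667969), (11.18475341796875, 22.09160041809082), 87.6568374633789)
side 202
0.012 123 [0.4737 0.3492 0.0221] [0.462 0.324 0.013] [0.489 0.362 0.03 ] ((475.447998046875, 342.04913330078125), (37.498233795166016, 24.751293182373047), 85.3074951171875)
0.042 56 [0.4753 0.3433 0.0479] [0.463 0.337 0.042] [0.487 0.349 0.051] ((474.94830322265625, 343.09674072265625), (24.852197647094727, 11.397937774658203), 2.9314122200012207)
shift cm [-15.68 -47.44  -1.95] rot [ 0.     0.    -0.141] q [-0.35  0.39  1.74 -0.    1.01 -0.21] F [ 0.6   0.39 -0.12] t 13.575
```

Run:
```python
from h import *
q=np.load("pics/c9.npz")
o=np.array([.562,-.112]);e=np.array([.139,.990]);n=np.array([-e[1],e[0]])
for nm,V,I in(("top",q["W2"],q["top"]),("side",q["W"],q["side"])):
    p=V[...,:2]-o; s=p@e; l=p@n
    for a,b in((-.02,.02),(.05,.1),(.15,.2)):
        m=(abs(l)<.02)&(s>a)&(s<b)&(abs(V[...,2]-(.073-.082*s))<.004)&(I.min(2)>110); L=l[m]
        print(nm,a,m.sum(),"lat range",np.percentile(L,[3,97]).round(4),"mean",L.mean().round(4))
delta((.475,.343,.2),(1,0,0))
```

```text
top -0.02 105 lat range [-0.0086  0.0101] mean 0.0005
top 0.05 114 lat range [-0.0085  0.0106] mean 0.0015
top 0.15 117 lat range [-0.0079  0.0111] mean 0.0018
side -0.02 75 lat range [-0.0092  0.0106] mean 0.0013
side 0.05 74 lat range [-0.0076  0.0118] mean 0.0027
side 0.15 130 lat range [-0.0072  0.0119] mean 0.0024
shift cm [-1.510e+01 -5.187e+01  5.000e-02] rot [ 0.     0.    -1.712] q [-0.35  0.39  1.74 -0.    1.01 -0.21] F [ 0.6   0.39 -0.12] t 13.575
```

```bash
python3 -m creep '[[[-2,-6,0],[0,0,-0.18],0],[[-4,-12,0],[0,0,-0.36],0],[[-6,-18,0],[0,0,-0.54],0],[[-8,-24,0],[0,0,-0.72],0],[[-9,-30,0],[0,0,-0.9],0],[[-11,-36,0],[0,0,-1.08],0],[[-13,-42,0],[0,0,-1.26],0],[[-14,-47,0],[0,0,-1.44],0],[[-15.1,-51.9,0],[0,0,-1.62],0],[[-15.1,-51.9,0],[0,0,-1.712],0],[[-15.1,-51.9,0],[0,0,-1.712],0],[[-15.1,-51.9,0],[0,0,-1.712],0]]'
python3 - <<'E'
from h import *
im,d,c=grab("wrist"); V=cloud(d,c); save(im,"w3.png"); h=cv2.cvtColor(im,cv2.COLOR_RGB2HSV)
for lo,hi in((.012,.03),(.044,.056)):
    m=(h[...,0]>4)&(h[...,0]<17)&(h[...,1]>170)&(V[...,2]>lo)&(V[...,2]<hi)&(np.hypot(V[...,0]-.475,V[...,1]-.343)<.045)
    Q=V[m]; print(lo,len(Q),Q.mean(0).round(4),cv2.minAreaRect((Q[:,:2]*1000).astype(np.float32)))
delta((.475,.343,.026),(1,0,0))
E
```

```text
clock: 15.08
position: [0.4747, 0.3438, 0.2005]
eef_rot: [[0.001, 1.0, -0.0], [1.0, -0.001, -0.0], [-0.0, -0.0, -1.0]]
force: [-0.8, 0.0, -0.4]
grip_width: 0.0879
0.012 522 [0.4731 0.3376 0.0222] ((474.3047180175781, 341.14990234375), (35.88057327270508, 24.221893310546875), 86.2506103515625)
0.044 208 [0.4744 0.3402 0.0482] ((474.5426025390625, 341.1099853515625), (10.596067428588867, 24.397005081176758), 86.28761291503906)
shift cm [-0.08  0.04 17.46] rot [-0.     0.    -0.001] q [ 0.61  0.39  1.74 -0.    1.01 -0.96] F [-0.27  0.7   0.79] t 15.125
```

View pics/w3.png

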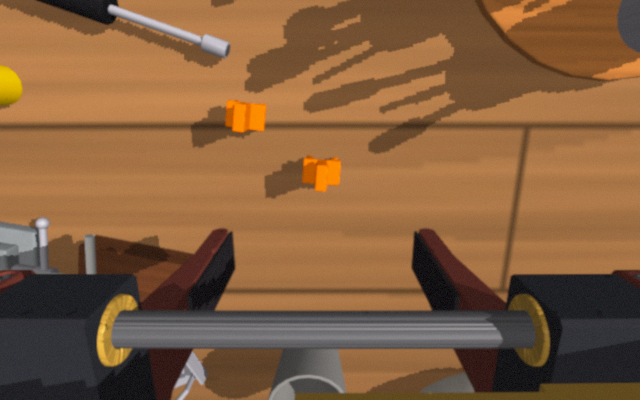

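The target clip is at (320,172), with its fin 3.7° off the world x axis. The other clip is at (245,116). I descend onto the target clip.

```bash
python3 -m creep '[[[-0.2,0,6],[0,0,0.065],0],[[-0.2,0,12],[0,0,0.065],0],[[-0.2,0,15.5],[0,0,0.065],0],[[-0.2,0,17.4],[0,0,0.065],0],[[-0.2,0,17.4],[0,0,0.065],0],[[-0.2,0,17.4],[0,0,0.065],255],[[-0.2,0,17.4],[0,0,0.065],255],[[-0.2,0,17.4],[0,0,0.065],255],[[-0.2,0,17.4],[0,0,0.065],255],[[-0.2,0,17.4],[0,0,0.065],255],[[-0.2,0,17.4],[0,0,0.065],255],[[-0.2,0,17.4],[0,0,0.065],255],[[-0.2,0,14],[0,0,0.065],255],[[-0.2,0,8],[0,0,0.065],255],[[-0.2,0,2],[0,0,0.065],255],[[-0.2,0,-1],[0,0,0.065],255]]' 30
python3 - <<'E'
from h import *
im,d,c=grab("wrist"); V=cloud(d,c); save(im,"w4.png"); p=robot.state()["position"]; R=robot.state()["eef_rot"]
h=cv2.cvtColor(im,cv2.COLOR_RGB2HSV)
m=(h[...,0]>4)&(h[...,0]<17)&(h[...,1]>170)&(np.linalg.norm(V-p,axis=-1)<.08)
Q=(V[m]-p)@R; print(m.sum(),Q.min(0).round(4),Q.max(0).round(4),Q.mean(0).round(4))
th=.082; ed=np.array([.132,.991,0]); ed/=np.linalg.norm(ed)
bx=ed*np.cos(th)-np.array([0,0,np.sin(th)]); bz=ed*np.sin(th)+np.array([0,0,np.cos(th)])
edge=np.array([.5610,-.1092,.052])
print("bx",bx,"bz",bz)
# tool y=-bx, z=-bz ; clip z=23.?  above home
for up in (.09,.05,.0):
    P=edge+bx*.002+bz*(.003+.026+up); print(up,P.round(4)); delta(P,-bx,-bz)
E
```

```text
clock: 17.12
position: [0.4752, 0.3436, 0.2143]
eef_rot: [[0.063, 0.998, 0.004], [0.998, -0.063, 0.003], [0.003, 0.004, -1.0]]
force: [0.1, 0.1, -0.3]
grip_width: 0.0006
4 [-0.0092 -0.0132 -0.0391] [ 0.0059 -0.0129 -0.0146] [-0.0021 -0.0131 -0.0303]
bx [ 0.13158904  0.98791466 -0.08190814] bz [0.01081455 0.08119106 0.99663988]
0.09 [ 0.5626 -0.0976  0.1704]
shift cm [-43.59  11.34   4.52] rot [-0.062 -0.077  1.639] q [ 0.61  0.37  1.72  0.    1.04 -0.9 ] F [1.   0.46 2.17] t 17.175
0.05 [ 0.5621 -0.1008  0.1306]
shift cm [-43.94  11.29   8.51] rot [-0.062 -0.077  1.639] q [ 0.61  0.37  1.72  0.    1.04 -0.9 ] F [1.   0.46 2.17] t 17.175
0.0 [ 0.5616 -0.1049  0.0807]
shift cm [-44.38  11.23  13.49] rot [-0.062 -0.077  1.639] q [ 0.61  0.37  1.72  0.    1.04 -0.9 ] F [1.   0.46 2.17] t 17.175
```

View pics/w4.png

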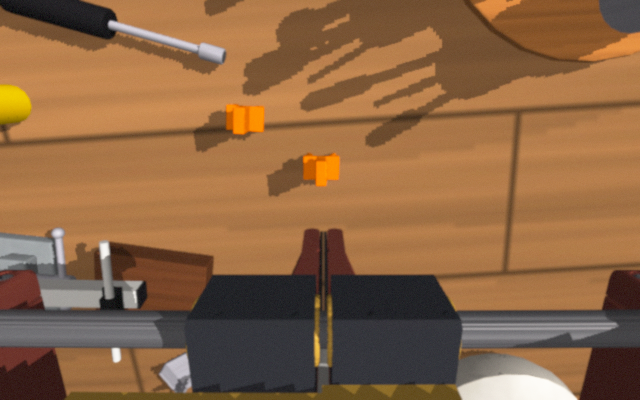

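The fingers were still closing when I lifted, because 7 rows was too short for 88 mm of travel. The clip stands untouched. I repeat with a part-open gripper and a longer close.

```bash
python3 -m creep '[[[0,0,0],[0,0,0],120],[[0,0,6],[0,0,0],120],[[0,0,11],[0,0,0],120],[[0,0,11],[0,0,0],120],[[0,0,11],[0,0,0],120],[[0,0,11],[0,0,0],120],[[0,0,15],[0,0,0],120],[[0,0,17.5],[0,0,0],120],[[0,0,18.4],[0,0,0],120],[[0,0,18.4],[0,0,0],255],[[0,0,18.4],[0,0,0],255],[[0,0,18.4],[0,0,0],255],[[0,0,18.4],[0,0,0],255],[[0,0,18.4],[0,0,0],255],[[0,0,18.4],[0,0,0],255],[[0,0,18.4],[0,0,0],255]]' 30
```

```text
clock: 19.18
position: [0.4744, 0.343, 0.027]
eef_rot: [[0.063, 0.998, 0.0], [0.998, -0.063, 0.0], [0.0, 0.0, -1.0]]
force: [0.1, 0.6, 3.7]
grip_width: 0.0102
```

```bash
cat >> h.py <<'E'
th=.082; ed=np.array([.132,.991,0]); ed/=np.linalg.norm(ed)
bx=ed*np.cos(th)-np.array([0,0,np.sin(th)]); bz=ed*np.sin(th)+np.array([0,0,np.cos(th)])
edge=np.array([.5610,-.1092,.052])
E
python3 - <<'E'
from h import *
P=edge+bx*.002+bz*(.003+.027+.08); print(P); delta(P,-bx,-bz)
E
```

```text
[ 0.56245278 -0.09829315  0.16146657]
shift cm [-43.48  11.56 -13.46] rot [-0.063 -0.068  1.639] q [ 0.61  0.65  1.81 -0.    0.68 -0.9 ] F [0.15 0.61 3.65] t 19.175
```

```bash
python3 -m creep '[[[0,0,-2],[0,0,0],255],[[0,0,-7],[0,0,0],255],[[0,0,-12],[0,0,0],255],[[0,0,-17],[0,0,0],255],[[-5,1,-18],[0,0,0.18],255],[[-10,3,-18],[0,0,0.36],255],[[-16,5,-18],[0,0,0.54],255],[[-22,6,-18],[0,0,0.72],255],[[-28,8,-18],[-0.02,-0.02,0.9],255],[[-33,9,-18],[-0.04,-0.04,1.08],255],[[-38,10,-18],[-0.05,-0.05,1.26],255],[[-42,11,-17],[-0.06,-0.06,1.44],255],[[-43.5,11.6,-15],[-0.063,-0.068,1.6],255],[[-43.5,11.6,-13.5],[-0.063,-0.068,1.639],255],[[-43.5,11.6,-13.5],[-0.063,-0.068,1.639],255],[[-43.5,11.6,-13.5],[-0.063,-0.068,1.639],255]]'
python3 chk.py c10
python3 - <<'E'
from h import *
im,d,c=grab("wrist"); V=cloud(d,c); save(im,"w5.png"); np.savez("pics/w5.npz",im=im,W=V)
import pickle; pickle.dump(c,open("pics/w5c.pkl","wb"))
s=robot.state(); p=s["position"];R=s["eef_rot"]; delta(edge+bx*.002+bz*.11,-bx,-bz)
h=cv2.cvtColor(im,cv2.COLOR_RGB2HSV)
m=(h[...,0]>4)&(h[...,0]<17)&(h[...,1]>170)&(np.linalg.norm(V-p,axis=-1)<.09); Q=(V[m]-p)@R
print(m.sum(),Q.min(0),Q.max(0)) if m.sum() else 0
E
```

```text
clock: 21.18
position: [0.5629, -0.0985, 0.1627]
eef_rot: [[0.991, -0.13, -0.01], [-0.131, -0.988, -0.082], [0.001, 0.083, -0.997]]
force: [0.4, 0.4, -1.1]
grip_width: 0.0101
top 178 slope [-0.0914  0.0738] lat [ 0.0064 -0.0002] smax 0.256
side 247 slope [-0.0795  0.0731] lat [0.0027 0.0004] smax 0.255
t 21.275 pos [ 0.5631 -0.0984  0.1628] F [ 0.83 -0.4  -0.54]
shift cm [-0.06 -0.01  0.12] rot [ 0.001 -0.001  0.001] q [-0.15  0.42  1.8  -0.1   0.92  0.04] F [-0.73 -0.37 -0.67] t 21.325
2192 [-0.01927371 -0.01175648 -0.08516403] [0.01673965 0.01255233 0.02555832]
```

View pics/w5.png

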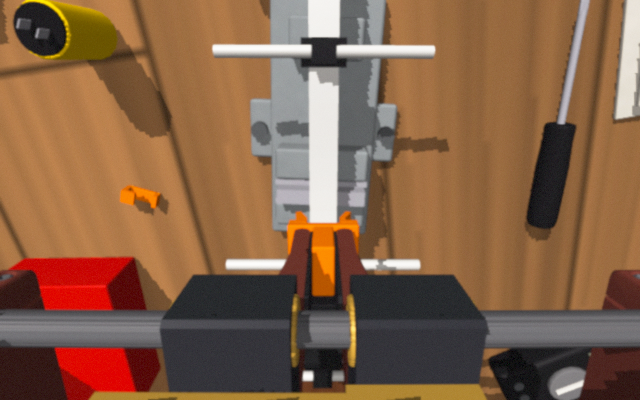

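Run:
```python
from h import *
import pickle; c=pickle.load(open("pics/w5c.pkl","rb")); q=np.load("pics/w5.npz"); V=q["W"]; im=q["im"]
s=robot.state(); p=s["position"];R=s["eef_rot"]
h=cv2.cvtColor(im,cv2.COLOR_RGB2HSV); org=(h[...,0]>4)&(h[...,0]<17)&(h[...,1]>170)
T=(V-p)@R
for lo,hi in((-.03,-.01),(-.005,.008),(.015,.028)):
    m=org&(np.abs(T[...,2]-(lo+hi)/2)<(hi-lo)/2)&(np.linalg.norm(T,axis=-1)<.06); Q=T[m]
    if m.sum(): print(lo,m.sum(),np.percentile(Q,[2,98],axis=0).round(4).tolist())
for v in (100,150,190,210):
    r=im[v].min(1).astype(int); u=np.nonzero(r[295:355]>225)[0]+295; m=(u.min()+u.max())/2
    print("boom",v,m,T[v,int(m)].round(4),V[v,int(m)].round(4))
for u in(290,300,350,360):
    col=V[165:215,u,2]; ok=np.nonzero((col>.048)&(col<.057))[0]+165
    if len(ok): print(u,ok.min(),ok.max(),((ray([[u,ok.min()-.5]],.052,c)-p)@R).round(4),ray([[u,ok.min()-.5]],.052,c).round(4))
```

```text
-0.03 1182 [[-0.0145, -0.0109, -0.0266], [0.0039, 0.0119, -0.0112]]
-0.005 587 [[-0.019, -0.0109, -0.0045], [0.0165, 0.0032, 0.0075]]
0.015 118 [[-0.0158, -0.0107, 0.0156], [0.0133, -0.0073, 0.0251]]
boom 100 323.0 [-0.001  -0.0686  0.0906] [ 0.5701 -0.0379  0.0667]
boom 150 322.5 [-0.0018 -0.0341  0.0914] [ 0.5648 -0.0719  0.0688]
boom 190 323.0 [-0.0011 -0.0049  0.0902] [ 0.5618 -0.1008  0.0723]
boom 210 323.0 [-0.0011  0.0106  0.0906] [ 0.5597 -0.1161  0.0732]
290 188 204 [[-0.0271 -0.0013  0.1109]] [[ 0.5353 -0.1027  0.052 ]]
300 189 204 [[-0.0192 -0.0004  0.111 ]] [[ 0.5429 -0.1046  0.052 ]]
350 191 206 [[0.0203 0.0013 0.1112]] [[ 0.5819 -0.1114  0.052 ]]
360 191 206 [[0.0282 0.0013 0.1112]] [[ 0.5897 -0.1124  0.052 ]]
```

```bash
python3 -m creep '[[[0,-0.15,2],[0,0,0],255],[[0,-0.15,4],[0,0,0],255],[[0,-0.15,5.5],[0,0,0],255],[[0,-0.15,5.9],[0,0,0],255],[[0,-0.15,6.2],[0,0,0],255],[[0,-0.15,6.5],[0,0,0],255],[[0,-0.15,6.8],[0,0,0],255],[[0,-0.15,6.8],[0,0,0],255]]'; python3 chk.py c11
```

```text
clock: 22.32
position: [0.562, -0.1027, 0.0938]
eef_rot: [[0.991, -0.131, -0.011], [-0.132, -0.988, -0.082], [-0.0, 0.083, -0.997]]
force: [0.4, -0.3, -0.5]
grip_width: 0.0099
top 177 slope [-0.0906  0.0733] lat [0.0038 0.0003] smax 0.256
side 207 slope [-0.0787  0.073 ] lat [0.0002 0.0007] smax 0.256
t 22.425 pos [ 0.5621 -0.1027  0.0939] F [ 0.4  -0.01 -0.43]
```

```bash
python3 -m creep '[[[0,0,0.2],[0,0,0],255],[[0,0,0.4],[0,0,0],255],[[0,0,0.6],[0,0,0],255],[[0,0,0.75],[0,0,0],255],[[0,0,0.9],[0,0,0],255],[[0,0,0.9],[0,0,0],255]]'; python3 -m creep '[[[0,0,0.1],[0,0,0],255],[[0,0,0.1],[0,0,0],255]]' | grep -E "pos|force"; python3 chk.py c12
```

```text
clock: 23.18
position: [0.5618, -0.1034, 0.0846]
eef_rot: [[0.991, -0.131, -0.011], [-0.132, -0.988, -0.082], [-0.001, 0.083, -0.997]]
force: [0.4, -0.3, -0.4]
grip_width: 0.01
position: [0.562, -0.1035, 0.0838]
force: [0.6, 0.2, -0.7]
top 164 slope [-0.0935  0.074 ] lat [ 0.0069 -0.0002] smax 0.256
side 198 slope [-0.0786  0.0729] lat [0.0022 0.0008] smax 0.253
t 23.525 pos [ 0.5619 -0.1035  0.0838] F [ 0.37  0.33 -0.02]
```

No resistance yet. I measure the clip's height in the gripper and over the boom before pressing further.

Run:
```python
from h import *
s=robot.state(); p=s["position"];R=s["eef_rot"]
def an(im,V,p,R,t):
    h=cv2.cvtColor(im,cv2.COLOR_RGB2HSV); o=(h[...,0]>4)&(h[...,0]<17)&(h[...,1]>170); T=(V-p)@R
    m=o&(np.linalg.norm(T,axis=-1)<.06); Q=T[m]; print(t,m.sum(),"hist z(mm):",dict(zip(*np.unique((Q[:,2]*1000//3*3).astype(int),return_counts=True))))
    return Q
im,d,c=grab("wrist"); an(im,cloud(d,c),p,R,"wrist now")
# same region in w5 with its pose
q=np.load("pics/w5.npz"); R5=R; an(q["im"],q["W"],np.array([.5631,-.0984,.1628]),R,"w5")
for n in("c10","c12"):
    q=np.load(f"pics/{n}.npz"); pp=np.array([.5631,-.0984,.1628]) if n=="c10" else p
    an(q["side"],q["W"],pp,R,n+" side")
q=np.load("pics/c12.npz"); uv=proj([p],cam("side"))[0].astype(int); print(uv)
u,v=uv; a=cv2.resize(q["side"][v-40:v+40,u-50:u+50],(500,400),interpolation=cv2.INTER_CUBIC)
save(a,"s12.png")
```

```text
wrist now 2531 hist z(mm): {np.int64(-54): np.int64(1), np.int64(-45): np.int64(2), np.int64(-42): np.int64(1), np.int64(-39): np.int64(5), np.int64(-36): np.int64(12), np.int64(-33): np.int64(7), np.int64(-30): np.int64(15), np.int64(-27): np.int64(52), np.int64(-24): np.int64(773), np.int64(-21): np.int64(333), np.int64(-18): np.int64(77), np.int64(-15): np.int64(69), np.int64(-12): np.int64(64), np.int64(-9): np.int64(66), np.int64(-6): np.int64(68), np.int64(-3): np.int64(85), np.int64(0): np.int64(46), np.int64(3): np.int64(433), np.int64(6): np.int64(198), np.int64(9): np.int64(75), np.int64(12): np.int64(33), np.int64(15): np.int64(24), np.int64(18): np.int64(32), np.int64(21): np.int64(31), np.int64(24): np.int64(19), np.int64(30): np.int64(3), np.int64(33): np.int64(2), np.int64(42): np.int64(5)}
w5 2165 hist z(mm): {np.int64(-45): np.int64(1), np.int64(-42): np.int64(3), np.int64(-39): np.int64(10), np.int64(-36): np.int64(14), np.int64(-33): np.int64(4), np.int64(-30): np.int64(13), np.int64(-27): np.int64(53), np.int64(-24): np.int64(625), np.int64(-21): np.int64(294), np
[... 845 characters left out ...]
nt64(11), np.int64(12): np.int64(9), np.int64(15): np.int64(2), np.int64(18): np.int64(6), np.int64(21): np.int64(12), np.int64(24): np.int64(4)}
c12 side 100 hist z(mm): {np.int64(-33): np.int64(1), np.int64(-27): np.int64(1), np.int64(-24): np.int64(7), np.int64(-21): np.int64(4), np.int64(-18): np.int64(1), np.int64(-15): np.int64(6), np.int64(-12): np.int64(3), np.int64(-9): np.int64(1), np.int64(-6): np.int64(4), np.int64(-3): np.int64(2), np.int64(0): np.int64(7), np.int64(3): np.int64(24), np.int64(6): np.int64(10), np.int64(9): np.int64(12), np.int64(12): np.int64(1), np.int64(15): np.int64(2), np.int64(18): np.int64(4), np.int64(21): np.int64(9), np.int64(30): np.int64(1)}
[312 181]
```

View pics/s12.png

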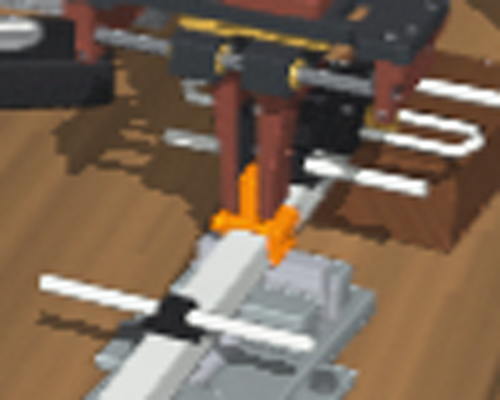

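The clip straddles the boom just below the fingers, over the bar, and has not slipped in the grip. By my figures it is about 2 mm from home. I press in small steps and watch the force.

```bash
for i in 1; do python3 -m creep '[[[0,0,0.1],[0,0,0],255],[[0,0,0.1],[0,0,0],255]]' | grep -E "pos|force"; python3 -m creep '[[[0,0,0.05],[0,0,0],255],[[0,0,0.05],[0,0,0],255]]' | grep -E "pos|force";  done; python3 chk.py c13
```

```text
position: [0.5619, -0.1036, 0.0828]
force: [-0.3, 0.2, 0.5]
position: [0.5619, -0.1036, 0.0823]
force: [0.1, -0.8, 1.0]
top 165 slope [-0.0958  0.0746] lat [ 0.0067 -0.0001] smax 0.256
side 190 slope [-0.0789  0.073 ] lat [0.0026 0.0005] smax 0.254
t 24.175 pos [ 0.5619 -0.1036  0.0823] F [ 0.16 -0.14  1.24]
```

```bash
python3 -m creep '[[[0,0,0.05],[0,0,0],255],[[0,0,0.05],[0,0,0],255]]' | grep -E "pos|force"; python3 -m creep '[[[0,0,0.05],[0,0,0],255],[[0,0,0.05],[0,0,0],255]]' | grep -E "pos|force"
```

```text
position: [0.5619, -0.1037, 0.0818]
force: [0.8, 0.2, 1.3]
position: [0.562, -0.1037, 0.0817]
force: [-0.8, 0.6, 6.0]
```

```bash
python3 -m creep '[[[0,0,0.05],[0,0,0],255],[[0,0,0.05],[0,0,0],255]]' | grep -E "pos|force"
```

```text
position: [0.5621, -0.1037, 0.0817]
force: [-1.6, 0.9, 9.3]
```

The height stopped at 0.0817, against 0.0816 predicted, while the force rose to 9 N, so the crown is seated. I relieve the force, release and withdraw.

```bash
python3 -m creep '[[[0,0,-0.08],[0,0,0],255],[[0,0,-0.08],[0,0,0],130],[[0,0,-0.08],[0,0,0],130],[[0,0,-0.08],[0,0,0],130],[[0,0,-0.08],[0,0,0],130],[[0,0,-0.08],[0,0,0],130],[[0,0,-0.08],[0,0,0],130],[[0,0,-0.08],[0,0,0],130],[[0,0,-1.5],[0,0,0],130],[[0,0,-4],[0,0,0],130],[[0,0,-8],[0,0,0],130],[[0,3,-12],[0,0,0],130],[[0,6,-12],[0,0,0],130],[[0,6,-12],[0,0,0],130],[[0,6,-12],[0,0,0],130],[[0,6,-12],[0,0,0],130]]'; python3 chk.py c14
python3 - <<'E'
from h import *
import pickle
im,d,c=grab("wrist"); V=cloud(d,c); save(im,"w6.png"); np.savez("pics/w6.npz",im=im,W=V); pickle.dump(c,open("pics/w6c.pkl","wb"))
h=cv2.cvtColor(im,cv2.COLOR_RGB2HSV); o=(h[...,0]>4)&(h[...,0]<17)&(h[...,1]>170)
T=(V-edge)@np.c_[bx,np.cross(bz,bx),bz]   # boom-axes at edge
for lo,hi in((.020,.030),(.045,.056)):
    m=o&(T[...,2]>lo)&(T[...,2]<hi)&(np.linalg.norm(T,axis=-1)<.08); Q=T[m]
    if m.sum()>5: print(lo,m.sum(),np.median(Q,0).round(4),np.percentile(Q,[3,97],axis=0).round(4).tolist(),cv2.minAreaRect((Q[:,:2]*1000).astype(np.float32)))
b=(im.min(2)>215)&(abs(T[...,1])<.015)&(abs(T[...,2]-.02)<.005)&(abs(T[...,0])<.08); print("tube",b.sum(),np.percentile(T[b],[3,50,97],axis=0).round(4).tolist(), np.polyfit(T[b][:,0],T[b][:,1:],1).round(4).tolist())
for u in range(270,380,10):
    col=V[:,u,2]; k=np.nonzero((abs(col-.0525)<.0025)&(abs(T[:,u,0]+.006)<.02))[0]
    if len(k)>5: print(u,k.min(),k.max(),T[k.min(),u].round(4))
E
```

```text
clock: 26.92
position: [0.5552, -0.1524, 0.205]
eef_rot: [[0.991, -0.13, -0.012], [-0.131, -0.988, -0.081], [-0.001, 0.082, -0.997]]
force: [0.3, 0.1, -0.2]
grip_width: 0.0431
top 271 slope [-0.0802  0.0716] lat [0.0051 0.0002] smax 0.256
side 198 slope [-0.078   0.0729] lat [0.0027 0.0006] smax 0.253
t 27.025 pos [ 0.5553 -0.1525  0.205 ] F [ 0.49  0.29 -0.4 ]
0.02 304 [-0.0034 -0.0089  0.0255] [[-0.0096, -0.0177, 0.0229], [0.0109, 0.0184, 0.0269]] ((1.441812515258789, 0.4998130798339844), (23.615739822387695, 37.49403762817383), 0.15473194420337677)
0.045 26 [-0.0053 -0.0038  0.0504] [[-0.0092, -0.0045, 0.0477], [0.0098, 0.0048, 0.0516]] ((-1.1391539573669434, -3.2888593673706055), (8.031846046447754, 21.47749900817871), 63.69186782836914)
tube 3229 [[-0.0705, -0.0085, 0.019], [0.0369, 0.0013, 0.0204], [0.0775, 0.0102, 0.0219]] [[-0.0132, -0.0054], [0.0015, 0.0206]]
290 112 126 [0.0012 0.0293 0.0001]
350 114 128 [-0.0004 -0.0216 -0.0002]
360 115 129 [-0.0011 -0.0299  0.0016]
```

View pics/w6.png

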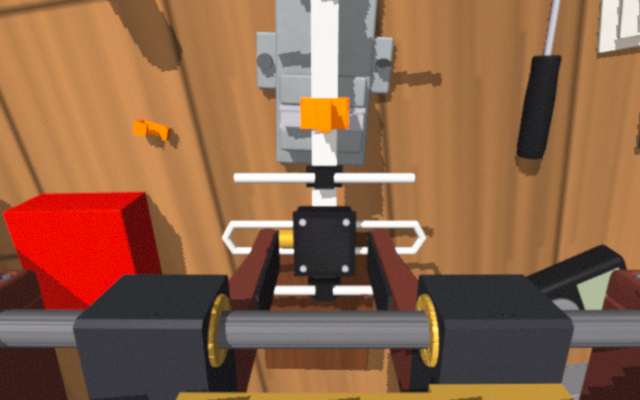

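The clip sits on the boom at (325,114), over the bar. It is 1.4 mm to the nose side of the edge, centred within about 1 mm, and its crown top is 25.5 mm above the underside (25 mm if fully home). The tilt is still 0.08 rad and the gripper is clear, so I hand in.

```bash
python3 -c "
from rig import robot
print(robot.job_done())"
```

```text
the job is handed in; nothing more can be done
None
```

The aerial is at its balance point, tipped nose down about 0.08 rad on the low timber, with the large orange clip pressed home over the edge. I handed the job in at about 27 s; no verdict was reported.

- **Tipping:** I pushed the boom in from the tail, the last part in 4 mm nudges, drawing back after each to look. It tipped by itself after the eighth check and stayed steady from then on.
- **Clip:** I used the farther of the two look-alikes. My first grasp missed because I lifted before the fingers had closed, but the clip stood undisturbed and the second grasp held. I pressed until the height stopped where predicted; the last reading was about 9 N.
- **Last checks:** The clip is about 1.4 mm to the nose side of the edge, centred on the tube within about 1 mm. Its crown is within about 0.5 mm of fully home, and the boom is still tipped 0.08 rad. The gripper is clear.
- **Not measured:** I had no reading of the nose's weight on the timber. Since the last nudge was 4 mm, I estimate it at under 0.1 N against the 0.16 N limit. I also did not measure whether the bystanders moved, though the path kept clear of them.
- **Disagreements:** The clip gave almost no push-on resistance (about 1 N against the 4 to 8 N stated) until it reached the stop. An early top-camera figure for the boom's sideways position was about 5 mm off because my fit window was biased; I used the wrist camera's value instead.

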